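# Start the clamp knob on its stud

### The arm

A 7-joint arm with a two-finger parallel gripper is mounted at the origin on the work surface. World frame = base frame: x ahead of the robot, y to its left, z up, the work surface at z = 0. Lengths are in m, angles in rad, forces in N, time in s.
With the tool pointing down it reaches from about 0.425 to 0.95 m from the base axis. Payload 16.7 kg.
Tool frame: the origin (TCP) lies midway between the tips of the shut fingers; the grasp point (between the pads) lies 19 mm behind it; z points along the fingers, y is the direction in which the jaws open and shut (so a half turn about z gives the same grasp; the last joint's range is limited). The gripper opens to 94 mm and grips with 3 to 60 N. Pads are 16 mm wide; open, the fingers measure 119 mm over their backs; the gripper's body (75 mm by 177 mm) begins 78 mm behind the grasp point.
Start: joints at [-1.498, 0.426, 0.074, 1.606, -0.034, 1.111, -0.067], TCP at [0.149, 0.658, 0.185] pointing down, gripper open.
Joint ranges: [-2.85, 2.85], [-0.5, 2.14], [-1.23, 1.37], [0.21, 2.46], [-1.02, 4.16], [0.16, 2.05], [-2.73, 2.73]. Speed limits (rad/s): [1.89, 1.89, 2.39, 2.39, 3.01, 3.01, 3.01].

### API

Orientations are given as a unit quaternion [w, x, y, z].
In Python, from plant import observe, capture, finish_job gives the robot as it stands.
- The arm moves only by the tool send_rows, never from a script. Its argument "motion" is a list of rows, each a list of 6 numbers: the shift along the world's x, y, z scaled (see below), then the turn, a rotation vector about the world's x, y, z scaled (see below). A call has exactly 10 rows; each row shifts and turns the commanded pose from where the row before left it; what a row does not reach is not made up. The controller multiplies each number of a shift by 600 mm and each number of a turn by 30 degrees. A row lasts 1/10 s, in which the tool goes at most 50 mm and 8.59 degrees, less where a joint would pass 70% of its speed; a pose out of reach is approached as far as the arm can. A call with a number of a shift or a turn outside -1 to 1 is refused whole. A call with a gripper value outside its range is refused whole. "jaw" is the closure, from 0 (fully open) to 1 (shut), set as the call begins (left out, the last holds). The fingers move at their own pace and stop on an object; the grip force is fixed at half the most. Time passes only in rows, so rows that do not move let the fingers close, or fill a call up. It gives the time, the measured TCP pose, the force and the opening at its end, in the units of the state.
- observe(): the state, without advancing time (a new reading comes with each control period).
- capture(name): name is "scene" or "top" or "wrist"; returns a dict with "color" (480x640x3 uint8, blue, green, red), "vfov" (degrees; the focal length in pixels is half the picture's height over the tangent of half this angle, whatever the lens; pixels are square), "cx", "cy" (the principal point, pixels), "distortion" ([k1, k2, p1, p2, k3] as OpenCV has them; the pictures are not rectified), "extrinsics" (4x4, takes a point from world to camera coordinates). Camera axes: x right, y up, looking along -z (the intrinsics and any distortion apply to the point x, -y, -z); pixel columns grow to the right and rows downward; lengths in m; the calibration is good to about 2 mm. A picture is of the moment at which its call begins. There is no depth.
- finish_job(): hands the job in, once; it reports no verdict.
The state is a dict: "time_s": time; "joints": joint angles; "qvel": joint speeds; "joint_torque": joint torques, N m; "position": TCP position; "orientation": TCP orientation; "wrist_force": force on the tool from outside, world axes, zero at the start; "wrist_torque": the same for the moment, N m; "opening": opening from 0.0 (shut) to 1.0 (fully open).
Only numpy, scipy, OpenCV 4.12 (cv2) and the standard library are available. Lean on these libraries where they do the work, as an engineer would, in place of code of your own. Each camera call takes 0.05 s, during which the arm holds its last target.

### The job

Put the loose star knob on the bare stud of the clamp bar, turn it gently backwards (anticlockwise seen from above) until it clicks down into the thread, then turn it forwards (clockwise) until it is fully home on the bar, and let go. Never force it: feel for resistance, and leave everything else on the bench where it is.

Things in the scene. Friction and masses are not known exactly. Their poses are not given: they have to be found in the camera images.
- knob_mid (a point): centre of the loose black star knob standing upright on the bench: hub 40 mm across, 40 mm tall, four lobes in a cross, 54 mm over opposite lobes; each lobe ends in an upright flat 20 mm wide, from 14 to 40 mm above the underside. This point: on the axis, 27 mm above the underside, 13 mm below the top; z up, x and y out through the lobes. About 0.1 kg.
- knob: the same knob, origin at the centre of its underside. It is hollow, open below: bore 32 mm across, 33 mm deep. Inside, 6 mm above the underside, three 4 mm steel pins point inwards 120 degrees apart, leaving 22 mm between their tips; their angle to the lobes is not given. If they catch half-way into the notches, a small wiggle under light pressure frees them.
- stud_rim (a point): on the axis of the bare upright steel stud, at its rim (30 mm across); z up. The rim has three notches 120 degrees apart, at an unknown angle, where the thread begins. Height of knob_mid above this point: pins resting on the rim 23 mm (up to 25.5 if on the small stops, which slope down to the notches), clicked down into the notches 13 mm, fully home 8.5 mm. The stud does not turn.
- pilot_tip (a point): tip of the same stud, 12 mm above its rim, on the axis: a pilot 20 mm across with a coned tip (10 mm at the top) that guides the pins. On the rim, forward (clockwise from above) turning soon meets a hard stop; backward turning, at most 120 degrees under a push of about 5 N, lets the pins drop 10 mm into the notches, where a stop ends it. Now and then they drop in at once, with no turn needed.
- bar_top (a point): top of the clamp bar on the stud's axis, 18.5 mm below the rim, 62 mm above the bench: the knob's underside rests here when home. From the notches the knob turns forwards, after up to 0.4 rad of play sinking 4.6 mm per rad, and comes up hard on the bar after 1.0 to 1.7 rad: 0.15 N m is snug, over 0.3 N m forces it. The thread holds by itself. The bar is 46 mm wide, 260 mm long.
- jig: the wooden clamping jig fixed to the bench, with bar and studs: base board 150 by 300 mm; origin under its centre on the bench, the clamp bar along its y; the bare stud is at y = -70 mm, the fitted knob at y = +70 mm
- hammer: a hammer lying by, to be left alone
- screwdriver: a screwdriver lying by, to be left alone
- glue: a glue bottle, 56 mm across, 150 mm tall, to be left alone
- offcut_a: a wood offcut, 90 by 45 by 20 mm, to be left alone
- offcut_b: a wood offcut, 50 by 45 by 30 mm, to be left alone
- square: a try square, to be left alone; origin at the middle of its wooden stock
- screw_tin: an open tin, 72 mm across, 60 mm tall, to be left alone
There are look-alikes about, which are no part of the job. What is shaped like the knob but blue or purple is not meant.

How it is judged:
By the outcome, as a careful person would: the job done as asked, in the order asked, and still so for the second after the job is handed in, with the robot touching nothing.
It also fails if it takes over 72 s, if anything falls off the work surface, if the arm or the gripper's body presses on something with over 40 N, if the wrist force passes 120 N, or if a joint passes its speed limit or range.

## Working session

There is one attempt and no reset: what is moved stays moved. The work goes in short steps, Python scripts to look and compute and a tool call to move; the robot and the scene stay as the last step left them, time stands still between calls to the robot, and variables do not carry over. Pictures are saved under pics/ and viewed, and the job is handed in when it is done.

Besides the shell and the picture viewer there is one more tool, called after "Request:" as name(argument=value, ...) on one line, values as JSON. send_rows: Moves the arm, as the interface text tells. Its arguments: {"type":"object","properties":{"motion":{"type":"array","items":{"type":"array","items":{"type":"number"}}},"jaw":{"type":"number"}},"required":["motion"]}

```bash
ls; mkdir -p pics; python3 - <<'E'
from plant import observe,capture
import cv2,numpy as np
print(observe())
for n in ["scene","top","wrist"]:
    c=capture(n); cv2.imwrite(f"pics/{n}0.png",c["color"])
    print(n,c["vfov"],c["cx"],c["cy"],c["distortion"]);print(np.round(c["extrinsics"],4).tolist())
E
```

```text
pics
{'time_s': 0.0, 'joints': array([-1.49751505,  0.42672466,  0.07385272,  1.60661879, -0.03411618,
        1.11080583, -0.06709976]), 'qvel': array([-0.00045321,  0.00033502,  0.00059771, -0.00149232, -0.00067902,
        0.0013831 ,  0.00141417]), 'joint_torque': array([-2.92036502e-04, -9.35832667e+01,  3.66661794e+00, -4.54209244e+01,
       -4.89025761e-02,  2.02729477e-02,  1.99747315e-04]), 'position': array([0.14906037, 0.65784689, 0.18387538]), 'orientation': array([-3.13338519e-05,  1.11180600e-01,  9.93800007e-01, -6.47821904e-04]), 'wrist_force': array([ 0.11069012, -0.3058027 , -0.53460118]), 'wrist_torque': array([ 0.00223552, -0.04015803,  0.02293753]), 'opening': 0.9977668528530352}
scene 50.25953079003228 317.7171503311112 237.956759288379 [-0.00542575  0.          0.          0.          0.        ]
[[0.7783, 0.6279, 0.0034, -0.4054], [-0.4105, 0.5046, 0.7595, 0.1565], [0.4752, -0.5925, 0.6505, -1.45], [0.0, 0.0, 0.0, 1.0]]
top 50.15859410006719 305.03447038797117 235.21531298903403 [-0.07356754  0.          0.          0.          0.        ]
[[0.0068, -0.9996, 0.0292, -0.008], [0.9916, 0.0105, 0.1293, -0.5417], [-0.1295, 0.0281, 0.9912, -1.1105], [0.0, 0.0, 0.0, 1.0]]
wrist 58.630563939505336 324.0131969643476 238.65120725305704 [-0.04324303  0.          0.          0.          0.        ]
[[0.2221, 0.975, -0.002, -0.6738], [-0.9432, 0.2143, -0.2537, 0.0253], [-0.247, 0.0582, 0.9673, -0.3916], [0.0, 0.0, 0.0, 1.0]]
```

View pics/scene0.png

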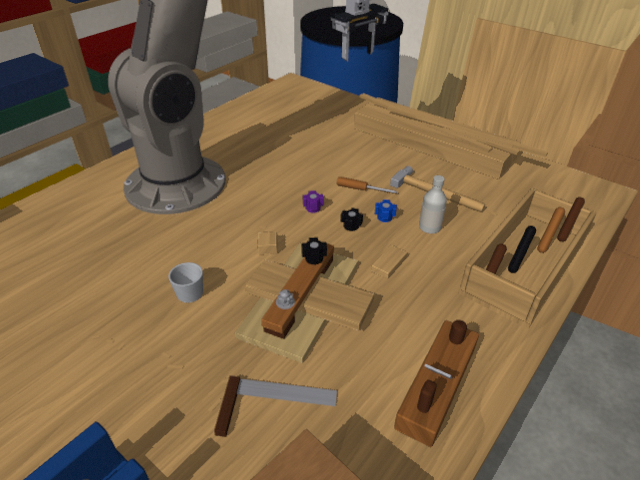

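View pics/top0.png

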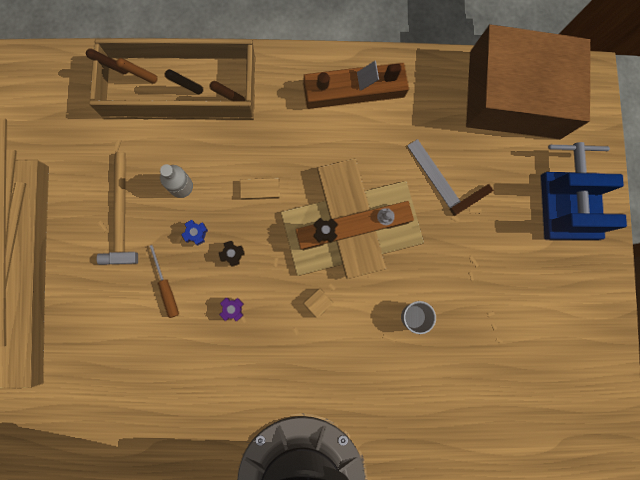

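View pics/wrist0.png

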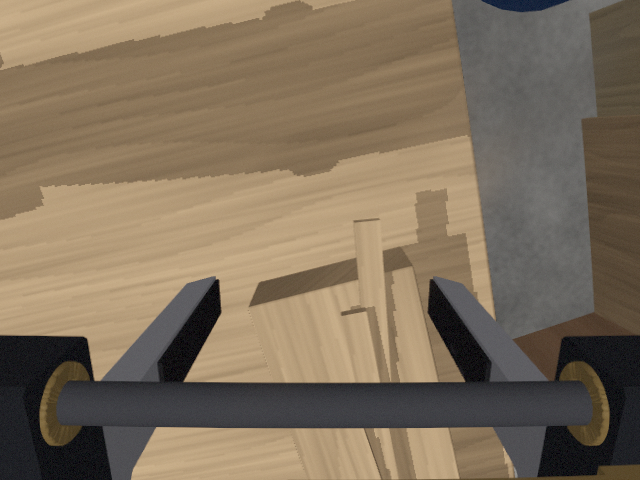

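The top view shows the loose black knob at about (231,253), the fitted knob at (326,230) and the bare stud at (386,216). In the scene view they are at (351,218), (314,250) and (286,298). I'll zoom in on these and measure.

```bash
cat > h.py <<'E'
import numpy as np,cv2
from plant import observe,capture,finish_job
def K(c):
    f=240/np.tan(np.radians(c["vfov"])/2); return np.array([[f,0,c["cx"]],[0,f,c["cy"]],[0,0,1]])
def ray(c,uv):
    p=cv2.undistortPoints(np.array([[uv]],float),K(c),np.array(c["distortion"]))[0,0]
    E=np.array(c["extrinsics"]);R=E[:3,:3];o=-R.T@E[:3,3]
    d=R.T@np.array([p[0],-p[1],-1.]);return o,d/np.linalg.norm(d)
def onz(c,uv,z):
    o,d=ray(c,uv);return o+d*(z-o[2])/d[2]
def tri(*cu):
    A=np.zeros((3,3));b=np.zeros(3)
    for c,uv in cu:
        o,d=ray(c,uv);M=np.eye(3)-np.outer(d,d);A+=M;b+=M@o
    p=np.linalg.solve(A,b)
    return p,[np.linalg.norm((np.eye(3)-np.outer(ray(c,u)[1],ray(c,u)[1]))@(p-ray(c,u)[0])) for c,u in cu]
def proj(c,P):
    E=np.array(c["extrinsics"]);q=E[:3,:3]@np.array(P)+E[:3,3]
    return cv2.projectPoints(np.array([[q[0],-q[1],-q[2]]]),np.zeros(3),np.zeros(3),K(c),np.array(c["distortion"]))[0][0,0]
def crop(c,name,u,v,w=40,s=9):
    im=c["color"][int(v-w*.75):int(v+w*.75),int(u-w):int(u+w)]
    cv2.imwrite(f"pics/{name}.png",cv2.resize(im,(800,600),interpolation=cv2.INTER_CUBIC))
E
python3 - <<'E'
from h import *
c=capture("top")
a=cv2.resize(c["color"][225:285,200:260],(400,400),interpolation=cv2.INTER_CUBIC)
b=cv2.resize(c["color"][186:246,356:416],(400,400),interpolation=cv2.INTER_CUBIC)
cv2.imwrite("pics/t1.png",np.hstack([a,b]))
c=capture("scene")
a=cv2.resize(c["color"][188:248,321:381],(400,400),interpolation=cv2.INTER_CUBIC)
b=cv2.resize(c["color"][268:328,256:316],(400,400),interpolation=cv2.INTER_CUBIC)
cv2.imwrite("pics/s1.png",np.hstack([a,b]))
E
```

```text
(no output)
```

View pics/t1.png

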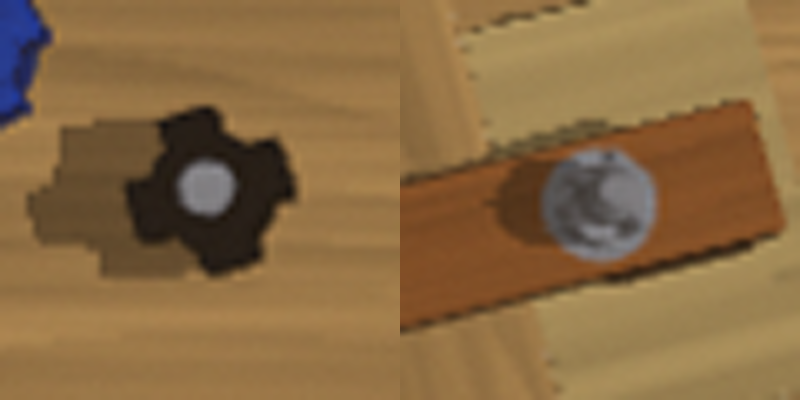

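View pics/s1.png

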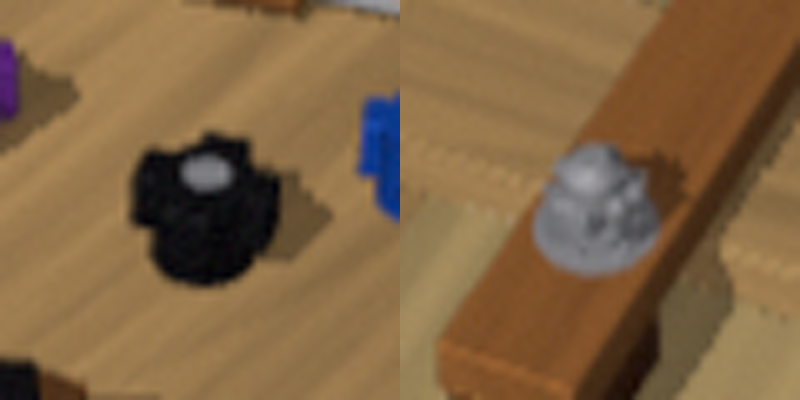

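```bash
python3 - <<'E'
from h import *
t=capture("top");s=capture("scene")
f=lambda x,o:(x+.5)/6.667-.5+o
kt=(f(207,200),f(188,225));ks=(f(206,321),f(172,188))
print("knob cap",tri((t,kt),(s,ks)), onz(t,kt,.04),onz(s,ks,.04))
# refine cap by mask
def blob(c,x,y,fn,w=22):
    sub=c["color"][y-w:y+w,x-w:x+w].astype(int);m=fn(sub).astype(np.uint8)
    n,l,st,ce=cv2.connectedComponentsWithStats(m);return [(st[i,4],ce[i]+[x-w,y-w]) for i in range(1,n) if st[i,4]>8]
g=lambda a:(abs(a[...,0]-a[...,2])<25)&(a[...,1]>100)
print(blob(t,231,253,g),blob(s,352,218,g),blob(t,386,216,g),blob(s,286,298,g))
d=lambda a:a.max(-1)<60
print(blob(t,231,253,d))
st=(f(220,356),f(188,186));ss=(f(197,256),f(147,268))
print("tip",tri((t,st),(s,ss)),onz(t,st,.0925),onz(s,ss,.0925))
st=(f(200,356),f(205,186))
print("collar",onz(t,st,.07),onz(t,st,.0805))
# lobes
sub=t["color"][225:285,200:260].astype(int);m=(sub.max(-1)<60)
ys,xs=np.nonzero(m)
pts=np.array([onz(t,(x+200,y+225),.04)[:2] for x,y in zip(xs,ys)])
c=tri((t,kt),(s,ks))[0][:2]
r=pts-c;a=np.arctan2(r[:,1],r[:,0]);rr=np.hypot(*r.T)
k=(rr>.02)&(rr<.03)
print(k.sum(),np.degrees(np.angle(np.sum(np.exp(4j*a[k])))/4),rr.max())
h=np.histogram(np.degrees(a[k]),bins=24,range=(-180,180))[0];print(h)
E
```

```text
knob cap (array([0.5001043 , 0.1609447 , 0.03853902]), [np.float64(0.0004347399296356731), np.float64(0.00043473992963564365)]) [0.50029904 0.16106092 0.04      ] [0.50087919 0.1590303  0.04      ]
[(np.int32(45), array([230.57777778, 252.77777778]))] [(np.int32(20), array([351.5, 213.5]))] [(np.int32(9), array([384.22222222, 209.44444444])), (np.int32(90), array([388.65555556, 217.26666667]))] [(np.int32(210), array([283.57142857, 299.9047619 ]))]
[(np.int32(324), array([231.0308642 , 253.37962963]))]
tip (array([ 0.58265671, -0.18001738,  0.09483078]), [np.float64(0.0005800448896536376), np.float64(0.000580044889653768)]) [ 0.58264591 -0.18087096  0.0925    ] [ 0.58153122 -0.17801348  0.0925    ]
collar [ 0.58084174 -0.17852721  0.07      ] [ 0.57905405 -0.17654918  0.0805    ]
133 18.06247812246475 0.027826950700707967
[11 10  9  3  3  9  9  9  7  0  0  5  6  9  7  0  0  3  9  9  9  2  0  4]
```

Request:
send_rows(motion=[[0.029,-0.0415,0.002,0,0,-0.0987],[0.029,-0.0415,0.002,0,0,-0.0987],[0.029,-0.0415,0.002,0,0,-0.0987],[0.029,-0.0415,0.002,0,0,-0.0987],[0.029,-0.0415,0.002,0,0,-0.0987],[0.029,-0.0415,0.002,0,0,-0.0987],[0.029,-0.0415,0.002,0,0,-0.0987],[0.029,-0.0415,0.002,0,0,-0.0987],[0.029,-0.0415,0.002,0,0,-0.0987],[0.029,-0.0415,0.002,0,0,-0.0987]], jaw=0)

```text
time_s: 1.35
position: [0.3244, 0.4074, 0.1967]
orientation: [-0.0, 0.363, 0.932, 0.0]
wrist_force: [0.8, -0.4, 0.0]
opening: 1.002
```

Request:
send_rows(motion=[[0.029,-0.0415,0.0,0,0,-0.0987],[0.029,-0.0415,0.0,0,0,-0.0987],[0.029,-0.0415,0.0,0,0,-0.0987],[0.029,-0.0415,0.0,0,0,-0.0987],[0.029,-0.0415,0.0,0,0,-0.0987],[0.029,-0.0415,0.0,0,0,-0.0987],[0.029,-0.0415,0.0,0,0,-0.0987],[0.029,-0.0415,0.0,0,0,-0.0987],[0.029,-0.0415,0.0,0,0,-0.0987],[0.029,-0.0415,0.0,0,0,-0.0987]])

```text
time_s: 2.35
position: [0.4979, 0.1579, 0.1967]
orientation: [-0.0, 0.589, 0.808, 0.0]
wrist_force: [-0.3, 0.6, -0.1]
opening: 0.996
```

```bash
cat >> h.py <<'E'
from scipy.spatial.transform import Rotation as Rn
def st():
    o=observe();q=o["orientation"];R=Rn.from_quat([q[1],q[2],q[3],q[0]]).as_matrix()
    y=R[:,1];yaw=np.degrees(np.arctan2(y[1],y[0]))
    print("t",round(o["time_s"],2),"p",np.round(o["position"],4),"yawY",round(yaw,2),"tool z",np.round(R[:,2],4),"j",np.round(o["joints"],3),"F",np.round(o["wrist_force"],2),"T",np.round(o["wrist_torque"],3),"open",round(o["opening"],3));return o
E
python3 - <<'E'
from h import *
st()
c=capture("wrist");cv2.imwrite("pics/w1.png",c["color"])
print(proj(c,[.5005,.16,.04]))
E
```

```text
t 2.35 p [0.4979 0.1579 0.1967] yawY 17.77 tool z [ 1.e-04  3.e-04 -1.e+00] j [-0.912  0.174  0.547  1.957 -0.105  1.039 -0.008] F [-0.31  0.64 -0.05] T [-0.082  0.07   0.003] open 0.996
[328.61006043 214.45131845]
```

View pics/w1.png

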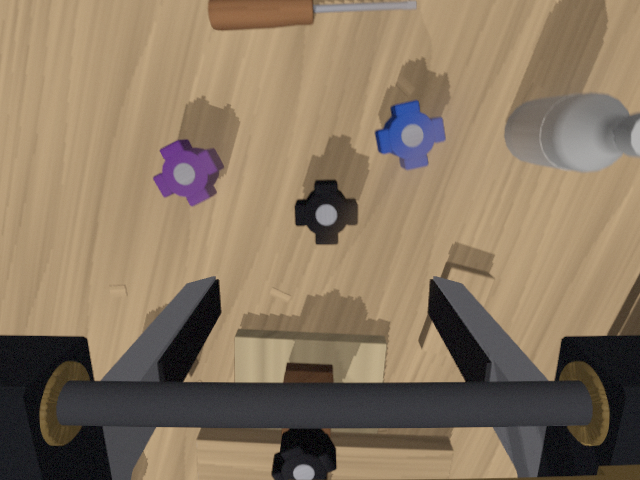

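The wrist view shows the knob cap at (326,214), within 3 px of the predicted position, with its lobes aligned to the jaws. I'll refine the position.

```bash
python3 - <<'E'
from h import *
c=capture("wrist")
sub=c["color"][170:260,280:375].astype(int)
m=((abs(sub[...,0]-sub[...,2])<25)&(sub[...,1]>90)).astype(np.uint8)
n,l,s,ce=cv2.connectedComponentsWithStats(m);i=1+np.argmax(s[1:,4]);uv=ce[i]+[280,170]
P=onz(c,uv,.04);print(s[i],uv,P)
ys,xs=np.nonzero(sub.max(-1)<55)
pts=np.array([onz(c,(x+280,y+170),.04)[:2] for x,y in zip(xs,ys)])
r=pts-P[:2];a=np.arctan2(r[:,1],r[:,0]);rr=np.hypot(*r.T);k=(rr>.021)&(rr<.03)
print(k.sum(),np.degrees(np.angle(np.sum(np.exp(4j*a[k])))/4),np.percentile(rr,99))
o=observe();print(o["position"])
E
```

```text
[ 34  28  22  21 360] [324.44444444 207.87222222] [0.49801139 0.15986079 0.04      ]
663 19.779329718318717 0.028675072969438605
[0.4990968  0.15558107 0.19681989]
```

```bash
cat >> h.py <<'E'
def knobw(z=.04,w=(170,260,280,375)):
    c=capture("wrist");a,b,e,f=w
    sub=c["color"][a:b,e:f].astype(int)
    m=((abs(sub[...,0]-sub[...,2])<25)&(sub[...,1]>90)).astype(np.uint8)
    n,l,s,ce=cv2.connectedComponentsWithStats(m);i=1+np.argmax(s[1:,4]);uv=ce[i]+[e,a]
    P=onz(c,uv,z);print(s[i],uv,P)
    ys,xs=np.nonzero(sub.max(-1)<55)
    pts=np.array([onz(c,(x+e,y+a),z)[:2] for x,y in zip(xs,ys)])
    r=pts-P[:2];a=np.arctan2(r[:,1],r[:,0]);rr=np.hypot(*r.T);k=(rr>.021)&(rr<.03)
    print(k.sum(),np.degrees(np.angle(np.sum(np.exp(4j*a[k])))/4),np.percentile(rr,99))
E
python3 - <<'E'
from h import *
st();knobw();st();knobw();st()
E
```

```text
t 2.45 p [0.4991 0.1556 0.1968] yawY 17.52 tool z [ 9.e-04 -7.e-04 -1.e+00] j [-0.91   0.174  0.55   1.956 -0.104  1.038 -0.008] F [0.03 0.42 0.76] T [-0.009 -0.004  0.027] open 0.997
[ 35  30  22  21 357] [325.10084034 210.3697479 ] [0.49791248 0.15990005 0.04      ]
637 18.43139542371482 0.029124371575470535
t 2.5 p [0.498  0.1576 0.1966] yawY 17.72 tool z [ 1.e-04 -4.e-04 -1.e+00] j [-0.911  0.174  0.548  1.957 -0.104  1.039 -0.008] F [ 0.03  0.19 -0.26] T [-0.043  0.071 -0.011] open 1.003
[ 35  33  22  21 361] [325.66481994 213.05817175] [0.49786736 0.15991551 0.04      ]
617 17.369682482020057 0.028954329392524417
t 2.55 p [0.4973 0.159  0.1965] yawY 17.87 tool z [-2.e-04 -1.e-04 -1.e+00] j [-0.913  0.174  0.546  1.957 -0.104  1.039 -0.009] F [-0.67  0.74  0.8 ] T [-0.032  0.101  0.005] open 1.0
```

Request:
send_rows(motion=[[0.0025,0.0005,-0.02,0,0,0],[0,0,-0.04,0,0,0],[0,0,-0.05,0,0,0],[0,0,-0.05,0,0,0],[0,0,-0.05,0,0,0],[0,0,-0.04,0,0,0],[0,0,-0.03,0,0,0],[0,0,-0.015,0,0,0],[0,0,-0.01,0,0,0],[0,0,-0.0065,0,0,0]])

```text
time_s: 3.55
position: [0.4986, 0.1608, 0.0095]
orientation: [-0.0, 0.588, 0.809, 0.0]
wrist_force: [0.6, -0.3, 0.4]
opening: 1.001
```

```bash
python3 - <<'E'
from h import *
o=st();c=capture("wrist");cv2.imwrite("pics/w2.png",c["color"]);st()
E
```

```text
t 3.55 p [0.4986 0.1608 0.0095] yawY 18.04 tool z [ 0.e+00  1.e-04 -1.e+00] j [-0.792  0.452  0.44   2.104 -0.314  0.648  0.177] F [ 0.64 -0.35  0.44] T [-0.129  0.052  0.017] open 1.001
t 3.6 p [0.4985 0.1608 0.0093] yawY 18.04 tool z [-1.e-04  0.e+00 -1.e+00] j [-0.792  0.453  0.44   2.104 -0.314  0.647  0.177] F [-0.2   0.4  -0.26] T [-0.086  0.071  0.055] open 1.001
```

View pics/w2.png

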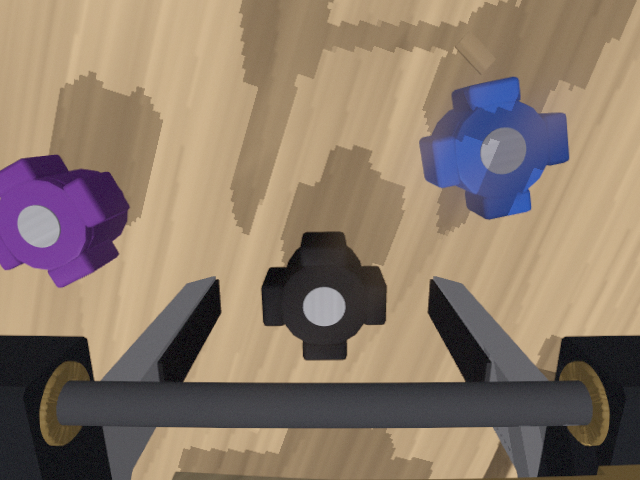

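The knob stands centred between the fingers, cap at (324,306), lobes square to the pads. I'll check the offset along the pads before shutting.

```bash
python3 - <<'E'
from h import *
o=observe();knobw(.04,(220,375,250,400));c=capture("wrist");p=o["position"].copy();p[2]=.04;print(p,proj(c,p))
E
```

```text
[  53   67   43   40 1340] [323.85746269 306.32089552] [0.49816259 0.15992592 0.04      ]
3151 16.869541222771478 0.03199903804906343
[0.49854954 0.16077876 0.04      ] [325.05893407 304.25431791]
```

Within 1 mm. Shutting the gripper.

Request:
send_rows(motion=[[0,0,0,0,0,0],[0,0,0,0,0,0],[0,0,0,0,0,0],[0,0,0,0,0,0],[0,0,0,0,0,0],[0,0,0,0,0,0],[0,0,0,0,0,0],[0,0,0,0,0,0],[0,0,0,0,0,0],[0,0,0,0,0,0]], jaw=1)

```text
time_s: 4.7
position: [0.4987, 0.1606, 0.0097]
orientation: [-0.0, 0.588, 0.809, 0.0]
wrist_force: [-1.0, 0.4, 3.6]
opening: 0.572
```

```bash
python3 - <<'E'
from h import *
st();knobw(.04,(220,375,250,400));st()
E
```

```text
t 4.7 p [0.4987 0.1606 0.0097] yawY 18.01 tool z [-0.e+00  1.e-04 -1.e+00] j [-0.792  0.452  0.441  2.104 -0.314  0.648  0.177] F [-0.97  0.45  3.6 ] T [-0.038  0.111  0.004] open 0.572
[  53   66   43   40 1350] [323.72962963 305.4837037 ] [0.49816496 0.15991565 0.04      ]
3573 18.83738796499005 0.03677385110089994
t 4.75 p [0.4987 0.1606 0.0097] yawY 18.01 tool z [-0.e+00  1.e-04 -1.e+00] j [-0.792  0.452  0.441  2.104 -0.314  0.648  0.177] F [-0.6   0.59  3.08] T [-0.061  0.177 -0.055] open 0.569
```

Gripped: the opening is 54 mm, as it should be over the lobes. Lifting, then moving to a spot beside the stud for a close look at it.

Request:
send_rows(motion=[[0,0,0.01,0,0,0],[0,0,0.02,0,0,0],[0,0,0.03,0,0,0],[0,0,0.03,0,0,0],[0,0,0.03,0,0,0],[0,0,0.03,0,0,0],[0,0,0.03,0,0,0],[0,0,0.03,0,0,0],[0,0,0.025,0,0,0],[0,0,0.015,0,0,0]])

```text
time_s: 5.75
position: [0.499, 0.1606, 0.1615]
orientation: [0.0, 0.588, 0.809, 0.001]
wrist_force: [0.9, 0.3, -2.2]
opening: 0.571
```

Request:
send_rows(motion=[[0.0051,-0.0343,0,0,0,-0.0583],[0.0051,-0.0343,0,0,0,-0.0583],[0.0051,-0.0343,0,0,0,-0.0583],[0.0051,-0.0343,0,0,0,-0.0583],[0.0051,-0.0343,0,0,0,-0.0583],[0.0051,-0.0343,0,0,0,-0.0583],[0.0051,-0.0343,0,0,0,-0.0583],[0.0051,-0.0343,0,0,0,-0.0583],[0.0051,-0.0343,0,0,0,-0.0583],[0.0051,-0.0343,0,0,0,-0.0583]])

```text
time_s: 6.75
position: [0.5294, -0.0471, 0.1596]
orientation: [0.0, 0.705, 0.709, -0.0]
wrist_force: [0.4, -0.3, -1.4]
opening: 0.571
```

Request:
send_rows(motion=[[0.0051,-0.0393,0,0,0,-0.0583],[0.0051,-0.0393,0,0,0,-0.0583],[0.0051,-0.0393,0,0,0,-0.0583],[0.0051,-0.0393,0,0,0,-0.0583],[0.0051,-0.0393,0,0,0,-0.0583],[0.0051,-0.0393,0,0,0,-0.0583],[0.0051,-0.0393,0,0,0,-0.0583],[0.0051,-0.0343,0,0,0,-0.0583],[0.0051,-0.0223,0,0,0,-0.0583],[0.0051,-0.0113,0,0,0,-0.0583]])

```text
time_s: 7.75
position: [0.5596, -0.2529, 0.1595]
orientation: [0.0, 0.805, 0.593, -0.0]
wrist_force: [0.3, 0.3, -1.3]
opening: 0.567
```

```bash
python3 - <<'E'
from h import *
for i in range(4): capture("wrist")
st();c=capture("wrist");cv2.imwrite("pics/w3.png",c["color"]);st();print(proj(c,[.582,-.179,.0925]))
c=capture("scene");cv2.imwrite("pics/s3.png",c["color"])
E
```

```text
t 7.95 p [ 0.5599 -0.2503  0.1595] yawY -16.91 tool z [-4.e-04  4.e-04 -1.e+00] j [-0.269  0.44   0.777  1.808 -0.354  1.039  0.349] F [-0.69  1.03 -1.7 ] T [-0.026  0.065 -0.002] open 0.573
t 8.0 p [ 0.5599 -0.25    0.1595] yawY -16.88 tool z [-3.e-04  5.e-04 -1.e+00] j [-0.269  0.44   0.777  1.808 -0.354  1.039  0.349] F [-0.64  0.48 -1.16] T [-0.085  0.111 -0.037] open 0.571
[325.54777705 124.37391586]
```

View pics/w3.png

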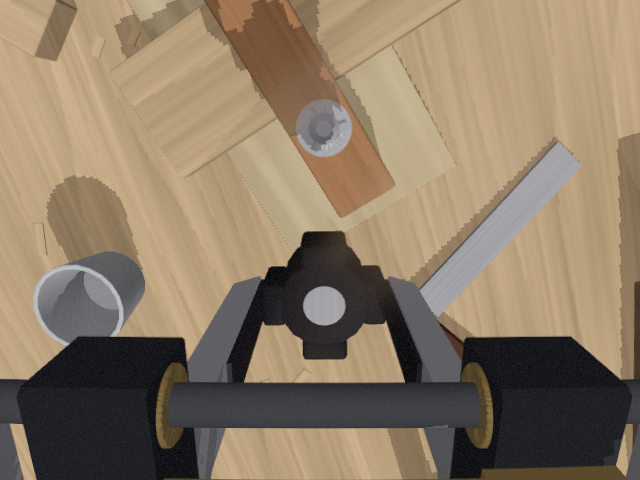

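The knob is held square. The stud shows at about (324,127), and its predicted tip position is (325.5,124). Zooming in.

```bash
python3 - <<'E'
from h import *
c=capture("wrist");crop(c,"w3c",324,127,40)
E
```

```text
(no output)
```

View pics/w3c.png

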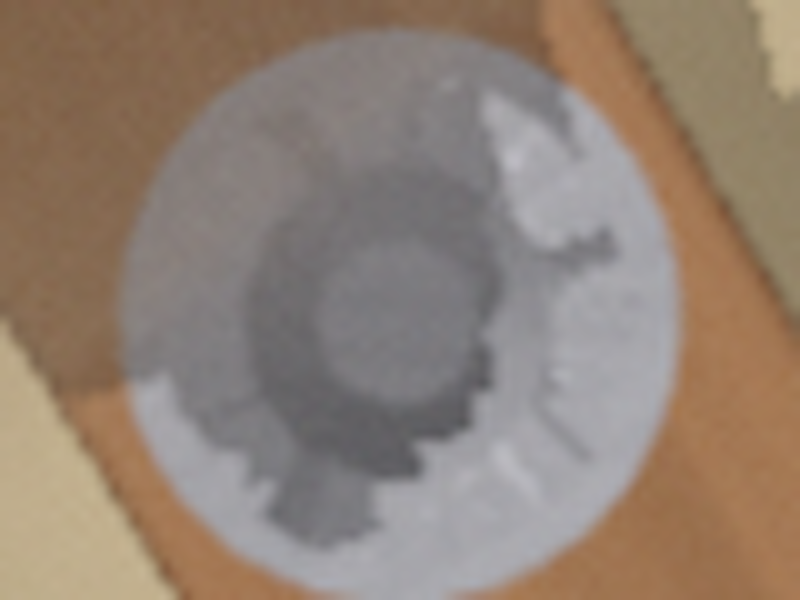

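```bash
python3 - <<'E'
from h import *
c=capture("wrist");o=st()
print(ray(c,(0,0))[0])
print("tip",onz(c,(323.55,128.55),.0925))
for z in (.0805,.064,.062):
  print(z,onz(c,(323.55,127.9),z),np.linalg.norm(onz(c,(295.8,127.8),z)-onz(c,(351.8,127.8),z)))
# held knob cap
knobw(o["position"][2]-.0097+.04,(220,375,285,365))
E
```

```text
t 8.15 p [ 0.56   -0.2502  0.1597] yawY -16.89 tool z [ 1.e-04  5.e-04 -1.e+00] j [-0.269  0.44   0.777  1.808 -0.354  1.039  0.349] F [ 0.17  0.61 -1.54] T [-0.117  0.092  0.018] open 0.572
[ 0.5811828  -0.17956206  0.35963961]
tip [ 0.58020244 -0.18070727  0.0925    ]
0.0805 [ 0.58027545 -0.18037485  0.0805    ] 0.03550612135489494
0.064 [ 0.58022182 -0.18042289  0.064     ] 0.03760489551432136
0.062 [ 0.58021532 -0.18042872  0.062     ] 0.03785929238213065
[  18   66   43   40 1328] [323.84111446 305.34262048] [ 0.55925581 -0.25070096  0.19003558]
1440 -6.852259656508646 0.03199588249864684
```

Request:
send_rows(motion=[[0.0035,0.01,0,0,0,0],[0.005,0.016,0,0,0,0],[0.0055,0.0165,0,0,0,0],[0.0055,0.0165,0,0,0,0],[0.005,0.0165,-0.013,0,0,0],[0.0045,0.0165,-0.015,0,0,0],[0.003,0.0125,-0.02,0,0,0],[0.002,0.0075,-0.015,0,0,0],[0.001,0.0035,-0.012,0,0,0],[0,0.0013,-0.008,0,0,0]])

```text
time_s: 9.2
position: [0.5805, -0.1809, 0.1089]
orientation: [-0.0, 0.804, 0.595, -0.0]
wrist_force: [-0.9, -0.1, -2.1]
opening: 0.57
```

```bash
python3 - <<'E'
from h import *
for i in range(3): c=capture("scene")
st();a=cv2.resize(c["color"][220:340,220:380],(800,600),interpolation=cv2.INTER_CUBIC);cv2.imwrite("pics/s4.png",a)
c=capture("top");a=cv2.resize(c["color"][160:280,320:480],(800,600),interpolation=cv2.INTER_CUBIC);cv2.imwrite("pics/t4.png",a)
E
```

```text
t 9.35 p [ 0.5806 -0.1814  0.1097] yawY -17.01 tool z [-4.e-04 -2.e-04 -1.e+00] j [-0.355  0.487  0.736  1.862 -0.398  0.945  0.264] F [ 0.17  0.34 -0.31] T [-0.086  0.077  0.005] open 0.57
```

View pics/s4.png

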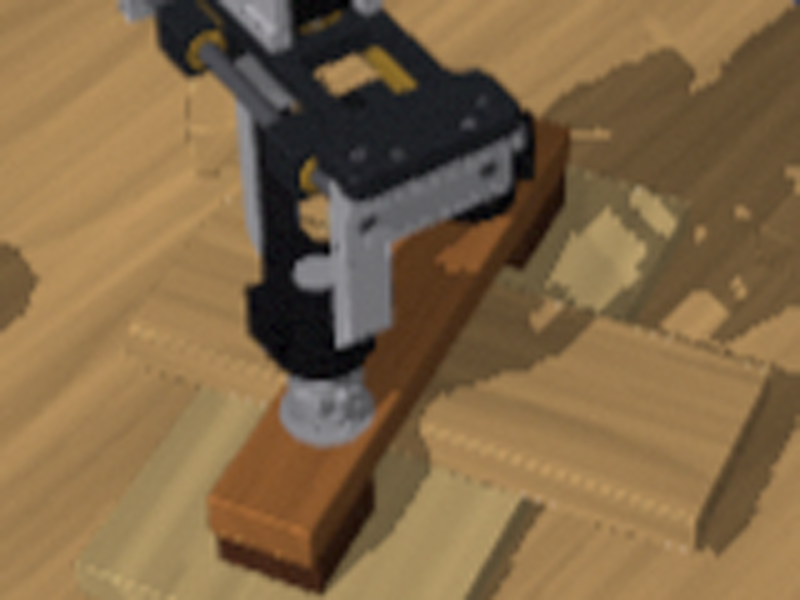

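The knob hangs right over the stud. I'll descend slowly and watch the force.

Request:
send_rows(motion=[[0.0004,0.0015,-0.004,0,0,0],[0,0,-0.004,0,0,0],[0,0,-0.004,0,0,0],[0,0,-0.004,0,0,0],[0,0,-0.004,0,0,0],[0,0,-0.004,0,0,0],[0,0,-0.004,0,0,0],[0,0,-0.003,0,0,0],[0,0,-0.002,0,0,0],[0,0,-0.001,0,0,0]])

```text
time_s: 10.4
position: [0.5811, -0.1801, 0.0893]
orientation: [-0.0, 0.804, 0.595, -0.0]
wrist_force: [-0.4, 0.0, -0.7]
opening: 0.571
```

```bash
python3 - <<'E'
from h import *
st()
E
```

```text
t 10.4 p [ 0.5811 -0.1801  0.0893] yawY -16.97 tool z [-1.e-04  0.e+00 -1.e+00] j [-0.342  0.512  0.717  1.877 -0.42   0.909  0.28 ] F [-0.38  0.04 -0.65] T [-0.092  0.05   0.022] open 0.571
```

Request:
send_rows(motion=[[0,0,-0.0005,0,0,0],[0,0,-0.0005,0,0,0],[0,0,-0.0005,0,0,0],[0,0,-0.0005,0,0,0],[0,0,-0.0005,0,0,0],[0,0,-0.0005,0,0,0],[0,0,-0.0005,0,0,0],[0,0,-0.0005,0,0,0],[0,0,-0.0005,0,0,0],[0,0,-0.0005,0,0,0]])

```text
time_s: 11.4
position: [0.5811, -0.18, 0.0864]
orientation: [-0.0, 0.804, 0.595, 0.0]
wrist_force: [0.4, 0.6, -1.5]
opening: 0.571
```

```bash
python3 - <<'E'
from h import *
st()
E
```

```text
t 11.4 p [ 0.5811 -0.18    0.0864] yawY -16.97 tool z [-0.e+00  1.e-04 -1.e+00] j [-0.34   0.515  0.714  1.879 -0.423  0.904  0.282] F [ 0.41  0.63 -1.5 ] T [-0.107  0.103  0.071] open 0.571
```

Request:
send_rows(motion=[[0,0,-0.0005,0,0,0],[0,0,-0.0005,0,0,0],[0,0,-0.0005,0,0,0],[0,0,-0.0005,0,0,0],[0,0,-0.0005,0,0,0],[0,0,-0.0003,0,0,0],[0,0,0,0,0,0],[0,0,0,0,0,0],[0,0,0,0,0,0],[0,0,0,0,0,0]])

```text
time_s: 12.4
position: [0.5813, -0.1801, 0.0856]
orientation: [-0.0, 0.804, 0.595, 0.0]
wrist_force: [-5.4, 1.7, 14.7]
opening: 0.567
```

```bash
python3 - <<'E'
from h import *
st()
E
```

```text
t 12.4 p [ 0.5813 -0.1801  0.0856] yawY -16.98 tool z [ 5.e-04  5.e-04 -1.e+00] j [-0.338  0.516  0.713  1.88  -0.425  0.902  0.284] F [-5.44  1.74 14.66] T [0.388 1.315 0.009] open 0.567
```

The pins rest on the rim: knob_mid is 22.4 mm above it, and the stiffness is about 15 N/mm. I'll ease off to about 6 N, null the side load, and turn backwards.

Request:
send_rows(motion=[[-0.0005,0.0002,0.001,0,0,0],[0,0,0,0,0,0],[0,0,0,0,0,0.0667],[0,0,0,0,0,0.0667],[0,0,0,0,0,0.0667],[0,0,0,0,0,0.0667],[0,0,0,0,0,0.0667],[0,0,0,0,0,0.0667],[0,0,0,0,0,0.0667],[0,0,0,0,0,0]])

```text
time_s: 13.4
position: [0.5813, -0.1799, 0.0857]
orientation: [0.0, 0.725, 0.689, 0.0]
wrist_force: [0.6, 0.9, 4.7]
opening: 0.568
```

```bash
python3 - <<'E'
from h import *
st()
E
```

```text
t 13.4 p [ 0.5813 -0.1799  0.0857] yawY -2.92 tool z [ 1.e-03  1.e-04 -1.e+00] j [-0.296  0.497  0.65   1.878 -0.38   0.892  0.488] F [0.64 0.91 4.73] T [ 0.212 -0.123  0.037] open 0.568
```

Request:
send_rows(motion=[[0,0,-0.0001,0,0,0.0667],[0,0,0,0,0,0.0667],[0,0,0,0,0,0.0667],[0,0,0,0,0,0.0667],[0,0,0,0,0,0.0667],[0,0,0,0,0,0.0667],[0,0,0,0,0,0.0667],[0,0,0,0,0,0.0667],[0,0,0,0,0,0.0667],[0,0,0,0,0,0]])

```text
time_s: 14.4
position: [0.5808, -0.18, 0.0854]
orientation: [-0.0, 0.608, 0.794, 0.0]
wrist_force: [-0.1, -0.3, -1.6]
opening: 0.569
```

```bash
python3 - <<'E'
from h import *
st()
E
```

```text
t 14.4 p [ 0.5808 -0.18    0.0854] yawY 15.15 tool z [-0.e+00  1.e-04 -1.e+00] j [-0.239  0.478  0.569  1.875 -0.327  0.882  0.755] F [-0.05 -0.34 -1.55] T [-0.046 -0.018  0.014] open 0.569
```

The push has vanished, so the pins seem to be over the notches. Pressing down gently.

Request:
send_rows(motion=[[0,0,-0.0003,0,0,0],[0,0,-0.0005,0,0,0],[0,0,-0.0005,0,0,0],[0,0,-0.0002,0,0,0],[0,0,0,0,0,0],[0,0,0,0,0,0],[0,0,0,0,0,0],[0,0,0,0,0,0],[0,0,0,0,0,0],[0,0,0,0,0,0]])

```text
time_s: 15.4
position: [0.5808, -0.1799, 0.0844]
orientation: [-0.0, 0.608, 0.794, -0.0]
wrist_force: [-0.7, 0.3, -0.7]
opening: 0.57
```

```bash
python3 - <<'E'
from h import *
st()
E
```

```text
t 15.4 p [ 0.5808 -0.1799  0.0844] yawY 15.05 tool z [-1.e-04  0.e+00 -1.e+00] j [-0.239  0.479  0.569  1.876 -0.328  0.881  0.754] F [-0.68  0.33 -0.67] T [-0.07   0.105  0.015] open 0.57
```

Request:
send_rows(motion=[[0,0,-0.001,0,0,0],[0,0,-0.001,0,0,0],[0,0,-0.001,0,0,0],[0,0,-0.001,0,0,0],[0,0,-0.001,0,0,0],[0,0,0,0,0,0],[0,0,0,0,0,0],[0,0,0,0,0,0],[0,0,0,0,0,0],[0,0,0,0,0,0]])

```text
time_s: 16.4
position: [0.5808, -0.1799, 0.0814]
orientation: [-0.0, 0.608, 0.794, 0.0]
wrist_force: [0.9, -2.1, -1.0]
opening: 0.568
```

```bash
python3 - <<'E'
from h import *
st()
E
```

```text
t 16.4 p [ 0.5808 -0.1799  0.0814] yawY 15.05 tool z [-0.  0. -1.] j [-0.237  0.483  0.567  1.878 -0.331  0.875  0.756] F [ 0.93 -2.06 -0.97] T [-0.091  0.007  0.009] open 0.568
```

Dropping freely. Continuing.

Request:
send_rows(motion=[[0,0,-0.001,0,0,0],[0,0,-0.001,0,0,0],[0,0,-0.001,0,0,0],[0,0,-0.001,0,0,0],[0,0,-0.001,0,0,0],[0,0,-0.001,0,0,0],[0,0,-0.001,0,0,0],[0,0,0,0,0,0],[0,0,0,0,0,0],[0,0,0,0,0,0]])

```text
time_s: 17.4
position: [0.5808, -0.1799, 0.0772]
orientation: [-0.0, 0.608, 0.794, -0.0]
wrist_force: [-0.2, -0.2, -1.6]
opening: 0.57
```

```bash
python3 - <<'E'
from h import *
st()
E
```

```text
t 17.4 p [ 0.5808 -0.1799  0.0772] yawY 15.05 tool z [-0.  0. -1.] j [-0.234  0.488  0.564  1.881 -0.335  0.868  0.759] F [-0.23 -0.18 -1.58] T [-0.106  0.054  0.012] open 0.57
```

Request:
send_rows(motion=[[0,0,-0.0005,0,0,0],[0,0,-0.0005,0,0,0],[0,0,-0.0005,0,0,0],[0,0,-0.0005,0,0,0],[0,0,-0.0005,0,0,0],[0,0,-0.0005,0,0,0],[0,0,0,0,0,0],[0,0,0,0,0,0],[0,0,0,0,0,0],[0,0,0,0,0,0]])

```text
time_s: 18.4
position: [0.5809, -0.18, 0.0758]
orientation: [0.0, 0.608, 0.794, 0.0]
wrist_force: [-3.1, 1.1, 6.6]
opening: 0.57
```

```bash
python3 - <<'E'
from h import *
st()
E
```

```text
t 18.4 p [ 0.5809 -0.18    0.0758] yawY 15.04 tool z [ 3.e-04  1.e-04 -1.e+00] j [-0.233  0.49   0.563  1.881 -0.337  0.865  0.761] F [-3.13  1.1   6.6 ] T [ 0.127  0.61  -0.052] open 0.57
```

It clicked in: z fell 10 mm from rim contact and stopped at 6.6 N. Easing the push, then starting forward (clockwise).

Request:
send_rows(motion=[[-0.0003,0.0001,0.0003,0,0,0],[0,0,0,0,0,-0.04],[0,0,0,0,0,-0.05],[0,0,0,0,0,-0.05],[0,0,0,0,0,-0.05],[0,0,0,0,0,-0.05],[0,0,0,0,0,-0.05],[0,0,0,0,0,-0.05],[0,0,0,0,0,-0.05],[0,0,0,0,0,0]])

```text
time_s: 19.4
position: [0.581, -0.18, 0.0759]
orientation: [0.0, 0.687, 0.727, 0.0]
wrist_force: [-0.7, 0.4, 6.4]
opening: 0.573
```

```bash
python3 - <<'E'
from h import *
st()
E
```

```text
t 19.4 p [ 0.581  -0.18    0.0759] yawY 3.21 tool z [ 6.e-04 -3.e-04 -1.e+00] j [-0.271  0.502  0.616  1.884 -0.372  0.871  0.587] F [-0.73  0.41  6.43] T [-0.137  0.131  0.024] open 0.573
```

Request:
send_rows(motion=[[0,0,0,0,0,-0.05],[0,0,0,0,0,-0.05],[0,0,0,0,0,-0.05],[0,0,0,0,0,-0.05],[0,0,0,0,0,-0.05],[0,0,0,0,0,-0.05],[0,0,0,0,0,-0.05],[0,0,0,0,0,-0.05],[0,0,0,0,0,0],[0,0,0,0,0,0]])

```text
time_s: 20.4
position: [0.5807, -0.1799, 0.0756]
orientation: [0.0, 0.759, 0.652, 0.0]
wrist_force: [0.0, 0.5, 5.5]
opening: 0.57
```

```bash
python3 - <<'E'
from h import *
st()
E
```

```text
t 20.4 p [ 0.5807 -0.1799  0.0756] yawY -8.68 tool z [ 1.e-04 -0.e+00 -1.e+00] j [-0.308  0.517  0.669  1.886 -0.41   0.878  0.413] F [0.   0.48 5.48] T [-0.061 -0.16   0.004] open 0.57
```

Request:
send_rows(motion=[[0,0,-5e-05,0,0,-0.05],[0,0,-0.0001,0,0,-0.05],[0,0,-0.0001,0,0,-0.05],[0,0,-0.0001,0,0,-0.05],[0,0,-0.0001,0,0,-0.05],[0,0,-0.0001,0,0,-0.05],[0,0,-0.0001,0,0,-0.05],[0,0,-0.0001,0,0,-0.05],[0,0,0,0,0,0],[0,0,0,0,0,0]])

```text
time_s: 21.4
position: [0.5805, -0.1798, 0.075]
orientation: [-0.0, 0.822, 0.569, -0.0]
wrist_force: [-0.5, 0.6, -0.3]
opening: 0.566
```

```bash
python3 - <<'E'
from h import *
st()
E
```

```text
t 21.4 p [ 0.5805 -0.1798  0.075 ] yawY -20.64 tool z [-3.e-04 -0.e+00 -1.e+00] j [-0.344  0.535  0.723  1.889 -0.45   0.887  0.241] F [-0.47  0.59 -0.32] T [-0.092  0.055  0.016] open 0.566
```

The thread is drawing down. I'll keep following it at 0.96 mm per 12°.

Request:
send_rows(motion=[[0,0,-0.0002,0,0,-0.05],[0,0,-0.0002,0,0,-0.05],[0,0,-0.0002,0,0,-0.05],[0,0,-0.0002,0,0,-0.05],[0,0,-0.0002,0,0,-0.05],[0,0,-0.0002,0,0,-0.05],[0,0,-0.0002,0,0,-0.05],[0,0,-0.0002,0,0,-0.05],[0,0,0,0,0,0],[0,0,0,0,0,0]])

```text
time_s: 22.4
position: [0.5806, -0.1799, 0.0742]
orientation: [-0.0, 0.877, 0.48, -0.0]
wrist_force: [0.7, -0.7, -1.0]
opening: 0.569
```

```bash
python3 - <<'E'
from h import *
st()
E
```

```text
t 22.4 p [ 0.5806 -0.1799  0.0742] yawY -32.64 tool z [-1.e-04 -0.e+00 -1.e+00] j [-0.379  0.555  0.776  1.891 -0.492  0.897  0.069] F [ 0.75 -0.7  -0.99] T [-0.071  0.076 -0.061] open 0.569
```

Request:
send_rows(motion=[[0,0,-0.0002,0,0,-0.05],[0,0,-0.0002,0,0,-0.05],[0,0,-0.0002,0,0,-0.05],[0,0,-0.0002,0,0,-0.05],[0,0,-0.0002,0,0,-0.05],[0,0,-0.0002,0,0,-0.05],[0,0,-0.0002,0,0,-0.05],[0,0,-0.0002,0,0,-0.05],[0,0,0,0,0,0],[0,0,0,0,0,0]])

```text
time_s: 23.4
position: [0.5807, -0.1799, 0.0732]
orientation: [0.0, 0.923, 0.386, -0.0]
wrist_force: [-0.3, -0.7, -1.0]
opening: 0.572
```

```bash
python3 - <<'E'
from h import *
st()
E
```

```text
t 23.4 p [ 0.5807 -0.1799  0.0732] yawY -44.63 tool z [ 0.e+00 -1.e-04 -1.e+00] j [-0.413  0.577  0.829  1.893 -0.536  0.908 -0.101] F [-0.32 -0.73 -1.02] T [-0.096  0.11  -0.001] open 0.572
```

Request:
send_rows(motion=[[0,0,-0.0002,0,0,-0.05],[0,0,-0.0002,0,0,-0.05],[0,0,-0.0002,0,0,-0.05],[0,0,-0.0002,0,0,-0.05],[0,0,-0.0002,0,0,-0.05],[0,0,-0.0002,0,0,-0.05],[0,0,0,0,0,0],[0,0,0,0,0,0],[0,0,0,0,0,0],[0,0,0,0,0,0]])

```text
time_s: 24.4
position: [0.5806, -0.1799, 0.0726]
orientation: [-0.0, 0.95, 0.312, 0.0]
wrist_force: [0.7, 0.1, -0.6]
opening: 0.57
```

```bash
python3 - <<'E'
from h import *
st()
c=capture("scene");a=cv2.resize(c["color"][220:340,220:380],(800,600),interpolation=cv2.INTER_CUBIC);cv2.imwrite("pics/s5.png",a)
E
```

```text
t 24.4 p [ 0.5806 -0.1799  0.0726] yawY -53.64 tool z [ 1.e-04  1.e-04 -1.e+00] j [-0.437  0.595  0.869  1.895 -0.569  0.919 -0.228] F [ 0.71  0.11 -0.65] T [-0.042  0.101 -0.01 ] open 0.57
```

View pics/s5.png

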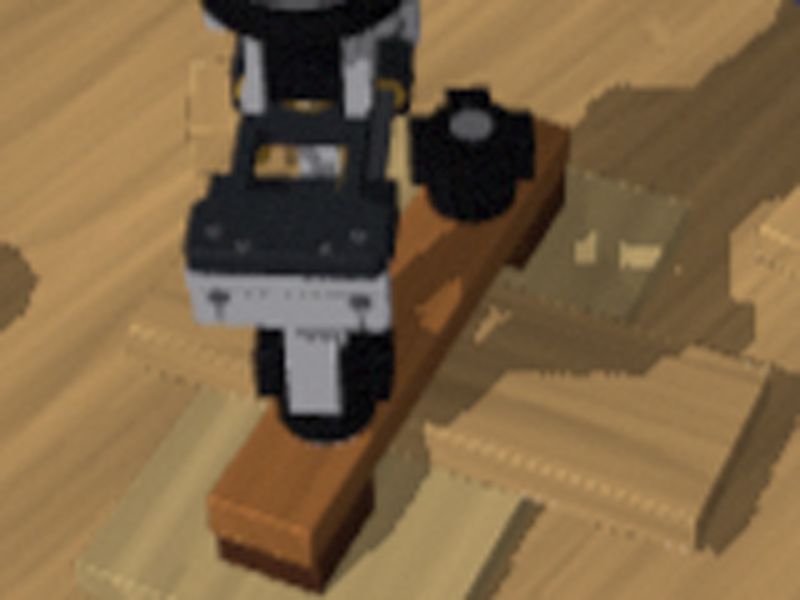

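The view shows the knob nearly on the bar, with about 1.3 mm to go. Smaller steps now.

Request:
send_rows(motion=[[0,0,-0.0001,0,0,-0.03],[0,0,-0.0001,0,0,-0.03],[0,0,-0.0001,0,0,-0.03],[0,0,-0.0001,0,0,-0.03],[0,0,-0.0001,0,0,-0.03],[0,0,-0.0001,0,0,-0.03],[0,0,-0.0001,0,0,-0.03],[0,0,0,0,0,0],[0,0,0,0,0,0],[0,0,0,0,0,0]])

```text
time_s: 25.45
position: [0.5806, -0.1799, 0.0721]
orientation: [-0.0, 0.966, 0.259, 0.0]
wrist_force: [0.5, 0.5, -1.4]
opening: 0.57
```

```bash
python3 - <<'E'
from h import *
st()
E
```

```text
t 25.45 p [ 0.5806 -0.1799  0.0721] yawY -59.94 tool z [ 0.e+00  1.e-04 -1.e+00] j [-0.453  0.609  0.896  1.896 -0.593  0.927 -0.316] F [ 0.46  0.48 -1.41] T [-0.005  0.157 -0.014] open 0.57
```

Request:
send_rows(motion=[[0,0,-0.0001,0,0,-0.02],[0,0,-0.0001,0,0,-0.02],[0,0,-0.0001,0,0,-0.02],[0,0,-0.0001,0,0,-0.02],[0,0,0,0,0,-0.02],[0,0,0,0,0,-0.02],[0,0,0,0,0,0],[0,0,0,0,0,0],[0,0,0,0,0,0],[0,0,0,0,0,0]])

```text
time_s: 26.45
position: [0.5806, -0.1799, 0.0719]
orientation: [-0.0, 0.973, 0.229, 0.0]
wrist_force: [-0.5, 0.3, -1.3]
opening: 0.571
```

```bash
python3 - <<'E'
from h import *
st()
E
```

```text
t 26.45 p [ 0.5806 -0.1799  0.0719] yawY -63.55 tool z [ 1.e-04  1.e-04 -1.e+00] j [-0.462  0.617  0.912  1.896 -0.607  0.932 -0.367] F [-0.54  0.29 -1.31] T [-0.045  0.082  0.005] open 0.571
```

Request:
send_rows(motion=[[0,0,-0.0001,0,0,-0.02],[0,0,-0.0001,0,0,-0.02],[0,0,-0.0001,0,0,-0.02],[0,0,-0.0001,0,0,-0.02],[0,0,0,0,0,-0.02],[0,0,0,0,0,-0.02],[0,0,0,0,0,0],[0,0,0,0,0,0],[0,0,0,0,0,0],[0,0,0,0,0,0]])

```text
time_s: 27.45
position: [0.5808, -0.1799, 0.0718]
orientation: [0.0, 0.98, 0.198, 0.0]
wrist_force: [0.3, -0.2, 4.3]
opening: 0.569
```

```bash
python3 - <<'E'
from h import *
st()
E
```

```text
t 27.45 p [ 0.5808 -0.1799  0.0718] yawY -67.15 tool z [ 3.e-04  0.e+00 -1.e+00] j [-0.471  0.625  0.928  1.897 -0.621  0.937 -0.418] F [ 0.26 -0.22  4.28] T [-0.071  0.055 -0.024] open 0.569
```

Request:
send_rows(motion=[[0,0,0,0,0,-0.02],[0,0,0,0,0,-0.02],[0,0,0,0,0,-0.02],[0,0,0,0,0,-0.02],[0,0,0,0,0,0],[0,0,0,0,0,0],[0,0,0,0,0,0],[0,0,0,0,0,0],[0,0,0,0,0,0],[0,0,0,0,0,0]])

```text
time_s: 28.45
position: [0.5807, -0.1799, 0.0717]
orientation: [-0.0, 0.984, 0.177, 0.0]
wrist_force: [-0.1, 0.6, 6.1]
opening: 0.574
```

```bash
python3 - <<'E'
from h import *
st();st()
E
```

```text
t 28.45 p [ 0.5807 -0.1799  0.0717] yawY -69.58 tool z [ 2.e-04  1.e-04 -1.e+00] j [-0.477  0.631  0.938  1.897 -0.63   0.941 -0.452] F [-0.13  0.62  6.05] T [-0.064  0.113 -0.012] open 0.574
t 28.45 p [ 0.5807 -0.1799  0.0717] yawY -69.58 tool z [ 2.e-04  1.e-04 -1.e+00] j [-0.477  0.631  0.938  1.897 -0.63   0.941 -0.452] F [-0.13  0.62  6.05] T [-0.064  0.113 -0.012] open 0.574
```

Request:
send_rows(motion=[[0,0,0,0,0,-0.02],[0,0,0,0,0,-0.02],[0,0,0,0,0,-0.02],[0,0,0,0,0,-0.02],[0,0,0,0,0,0],[0,0,0,0,0,0],[0,0,0,0,0,0],[0,0,0,0,0,0],[0,0,0,0,0,0],[0,0,0,0,0,0]])

```text
time_s: 29.45
position: [0.5807, -0.1799, 0.0717]
orientation: [0.0, 0.988, 0.157, 0.0]
wrist_force: [0.3, 0.2, 4.5]
opening: 0.565
```

```bash
python3 - <<'E'
from h import *
o=st();print(o["joint_torque"][6])
E
```

```text
t 29.45 p [ 0.5807 -0.1799  0.0717] yawY -71.98 tool z [ 2.e-04 -0.e+00 -1.e+00] j [-0.483  0.636  0.949  1.897 -0.639  0.945 -0.486] F [0.26 0.16 4.53] T [-0.07   0.177 -0.005] open 0.565
0.008959455590229481
```

Request:
send_rows(motion=[[0,0,0,0,0,-0.02],[0,0,-0.0001,0,0,-0.02],[0,0,0,0,0,-0.02],[0,0,-0.0001,0,0,-0.02],[0,0,0,0,0,0],[0,0,0,0,0,0],[0,0,0,0,0,0],[0,0,0,0,0,0],[0,0,0,0,0,0],[0,0,0,0,0,0]])

```text
time_s: 30.45
position: [0.5808, -0.1799, 0.0717]
orientation: [0.0, 0.991, 0.136, 0.0]
wrist_force: [-0.5, 0.7, 7.0]
opening: 0.575
```

```bash
python3 - <<'E'
from h import *
o=st();print(o["joint_torque"][6])
E
```

```text
t 30.45 p [ 0.5808 -0.1799  0.0717] yawY -74.38 tool z [ 4.e-04  0.e+00 -1.e+00] j [-0.488  0.642  0.959  1.898 -0.648  0.948 -0.52 ] F [-0.48  0.66  7.04] T [0.015 0.24  0.001] open 0.575
-0.008822194067761302
```

```bash
python3 - <<'E'
from h import *
c=capture("wrist");cv2.imwrite("pics/w6.png",c["color"])
s=capture("scene");a=cv2.resize(s["color"][220:340,220:380],(800,600),interpolation=cv2.INTER_CUBIC);cv2.imwrite("pics/s6.png",a)
E
```

```text
(no output)
```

View pics/w6.png

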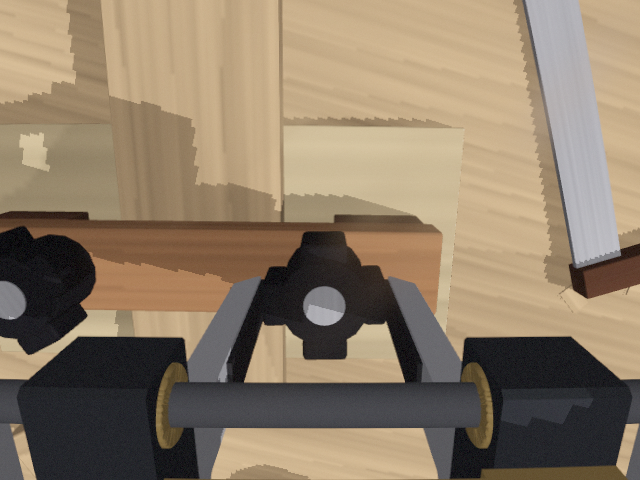

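View pics/s6.png

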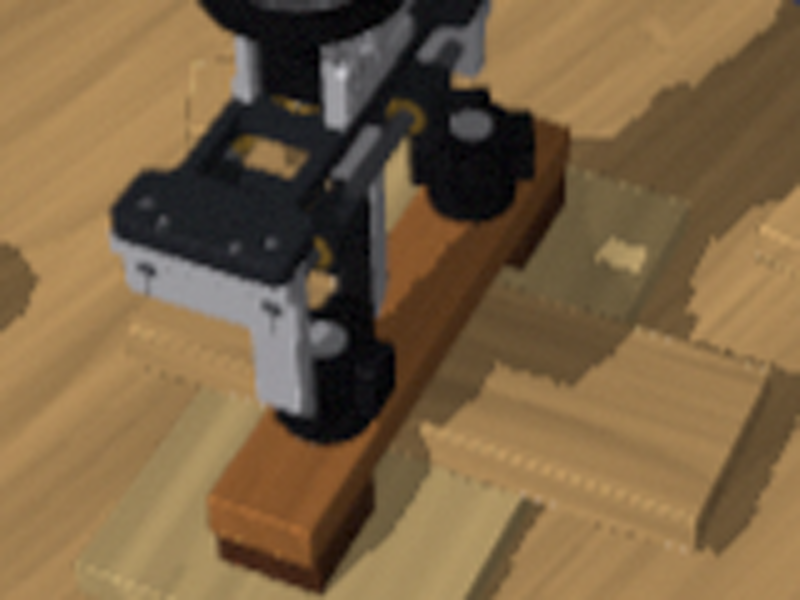

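The knob still turns with the jaws and its underside looks to be on the bar, so only the axial play in the thread is left. I'll relax the push and take very small steps, averaging the torque.

Request:
send_rows(motion=[[0,0,0.0002,0,0,0],[0,0,0.0002,0,0,0],[0,0,0,0,0,-0.005],[0,0,0,0,0,-0.005],[0,0,0,0,0,-0.005],[0,0,0,0,0,-0.005],[0,0,0,0,0,-0.005],[0,0,0,0,0,0],[0,0,0,0,0,0],[0,0,0,0,0,0]])

```text
time_s: 31.55
position: [0.5806, -0.1798, 0.0717]
orientation: [-0.0, 0.992, 0.13, 0.0]
wrist_force: [-0.4, -0.2, 4.1]
opening: 0.569
```

```bash
cat >> h.py <<'E'
def avg(n=4):
    T=[];F=[]
    for i in range(n):
        o=observe();T.append(o["wrist_torque"]);F.append(o["wrist_force"])
        if i<n-1: capture("top")
    st();print("Tavg",np.mean(T,0).round(3),"Tz sd",np.std(T,0)[2].round(3),"Favg",np.mean(F,0).round(2))
E
python3 -c "
from h import *
avg()"
```

```text
t 31.7 p [ 0.5806 -0.1799  0.0718] yawY -75.11 tool z [ 1.e-04  0.e+00 -1.e+00] j [-0.49   0.644  0.962  1.898 -0.65   0.95  -0.53 ] F [ 0.49 -0.79  3.66] T [-0.222 -0.075 -0.   ] open 0.571
Tavg [-0.191 -0.096  0.041] Tz sd 0.035 Favg [ 0.3  -0.57  4.14]
```

Request:
send_rows(motion=[[0,0,0,0,0,-0.005],[0,0,0,0,0,-0.005],[0,0,0,0,0,-0.005],[0,0,0,0,0,-0.005],[0,0,0,0,0,-0.005],[0,0,0,0,0,-0.005],[0,0,0,0,0,0],[0,0,0,0,0,0],[0,0,0,0,0,0],[0,0,0,0,0,0]])

```text
time_s: 32.7
position: [0.5806, -0.1799, 0.0718]
orientation: [-0.0, 0.993, 0.122, 0.0]
wrist_force: [-0.1, -0.9, 4.4]
opening: 0.572
```

```bash
python3 -c "
from h import *
avg(3)"
```

```text
t 32.8 p [ 0.5806 -0.1798  0.0717] yawY -76.01 tool z [-0.e+00  1.e-04 -1.e+00] j [-0.493  0.646  0.966  1.898 -0.654  0.951 -0.543] F [0.6  0.91 4.79] T [-0.099  0.07   0.069] open 0.567
Tavg [-0.122  0.078  0.079] Tz sd 0.011 Favg [0.26 0.11 4.73]
```

Resistance is appearing (+0.08 N m). Half-degree steps.

Request:
send_rows(motion=[[0,0,0,0,0,-0.004],[0,0,0,0,0,-0.004],[0,0,0,0,0,-0.004],[0,0,0,0,0,-0.004],[0,0,0,0,0,0],[0,0,0,0,0,0],[0,0,0,0,0,0],[0,0,0,0,0,0],[0,0,0,0,0,0],[0,0,0,0,0,0]])

```text
time_s: 33.8
position: [0.5806, -0.1798, 0.0717]
orientation: [-0.0, 0.993, 0.118, 0.0]
wrist_force: [0.1, -1.0, 4.5]
opening: 0.573
```

```bash
python3 -c "
from h import *
avg(4)"
```

```text
t 33.95 p [ 0.5806 -0.1799  0.0717] yawY -76.49 tool z [-0.e+00  1.e-04 -1.e+00] j [-0.494  0.647  0.968  1.898 -0.656  0.952 -0.55 ] F [ 0.23 -0.83  5.23] T [-0.11   0.019  0.08 ] open 0.57
Tavg [-0.108  0.038  0.055] Tz sd 0.015 Favg [ 0.18 -0.86  4.9 ]
```

Request:
send_rows(motion=[[0,0,0,0,0,-0.005],[0,0,0,0,0,-0.005],[0,0,0,0,0,-0.005],[0,0,0,0,0,-0.005],[0,0,0,0,0,-0.005],[0,0,0,0,0,0],[0,0,0,0,0,0],[0,0,0,0,0,0],[0,0,0,0,0,0],[0,0,0,0,0,0]])

```text
time_s: 34.95
position: [0.5807, -0.1799, 0.0718]
orientation: [0.0, 0.994, 0.111, 0.0]
wrist_force: [0.2, -1.2, 4.9]
opening: 0.574
```

```bash
python3 -c "
from h import *
avg(3)"
```

```text
t 35.05 p [ 0.5806 -0.1799  0.0717] yawY -77.23 tool z [ 1.e-04 -0.e+00 -1.e+00] j [-0.495  0.649  0.972  1.898 -0.658  0.953 -0.56 ] F [ 1.2  -0.37  3.93] T [-0.276 -0.108  0.083] open 0.569
Tavg [-0.28  -0.107  0.084] Tz sd 0.001 Favg [ 0.93 -0.71  4.64]
```

Request:
send_rows(motion=[[0,0,0,0,0,-0.005],[0,0,0,0,0,-0.005],[0,0,0,0,0,-0.005],[0,0,0,0,0,-0.005],[0,0,0,0,0,-0.005],[0,0,0,0,0,0],[0,0,0,0,0,0],[0,0,0,0,0,0],[0,0,0,0,0,0],[0,0,0,0,0,0]])

```text
time_s: 36.05
position: [0.5806, -0.1799, 0.0717]
orientation: [-0.0, 0.995, 0.105, 0.0]
wrist_force: [0.8, -1.2, 3.7]
opening: 0.568
```

```bash
python3 -c "
from h import *
avg(3)"
```

```text
t 36.15 p [ 0.5806 -0.1799  0.0718] yawY -77.98 tool z [ 1.e-04 -0.e+00 -1.e+00] j [-0.497  0.651  0.975  1.898 -0.661  0.955 -0.571] F [ 0.6  -1.94  4.57] T [-0.395 -0.23   0.099] open 0.569
Tavg [-0.408 -0.216  0.062] Tz sd 0.026 Favg [ 0.77 -1.35  3.87]
```

Request:
send_rows(motion=[[0,0,0,0,0,-0.005],[0,0,0,0,0,-0.005],[0,0,0,0,0,-0.005],[0,0,0,0,0,-0.005],[0,0,0,0,0,-0.005],[0,0,0,0,0,-0.005],[0,0,0,0,0,0],[0,0,0,0,0,0],[0,0,0,0,0,0],[0,0,0,0,0,0]])

```text
time_s: 37.15
position: [0.5806, -0.1799, 0.0717]
orientation: [-0.0, 0.995, 0.097, 0.0]
wrist_force: [1.8, -1.3, 4.0]
opening: 0.574
```

```bash
python3 -c "
from h import *
avg(3)
c=capture('wrist')['color'];b=cv2.imread('pics/w6.png');a=cv2.imread('pics/w3.png')
f=lambda i:cv2.resize(i[220:370,255:395],(0,0),fx=1.85,fy=2.5,interpolation=cv2.INTER_CUBIC)
cv2.imwrite('pics/w7.png',np.hstack([f(a),f(b),f(c)])*1)
g=[np.clip(x.astype(int)*3,0,255).astype(np.uint8) for x in (f(a),f(b),f(c))]
cv2.imwrite('pics/w7.png',np.hstack(g))
"
```

```text
t 37.25 p [ 0.5806 -0.1799  0.0717] yawY -78.88 tool z [ 1.e-04  0.e+00 -1.e+00] j [-0.499  0.653  0.979  1.898 -0.665  0.956 -0.583] F [ 2.23 -2.56  3.5 ] T [-0.454 -0.26   0.044] open 0.57
Tavg [-0.47  -0.278  0.051] Tz sd 0.03 Favg [ 1.86 -1.67  3.95]
```

View pics/w7.png

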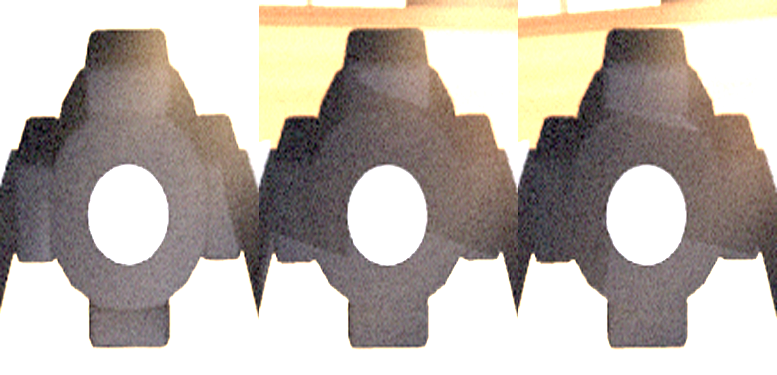

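Request:
send_rows(motion=[[0,0,0,0,0,-0.005],[0,0,0,0,0,-0.005],[0,0,0,0,0,-0.005],[0,0,0,0,0,-0.005],[0,0,0,0,0,-0.005],[0,0,0,0,0,-0.005],[0,0,0,0,0,0],[0,0,0,0,0,0],[0,0,0,0,0,0],[0,0,0,0,0,0]])

```text
time_s: 38.3
position: [0.5806, -0.1799, 0.0717]
orientation: [-0.0, 0.996, 0.089, 0.0]
wrist_force: [2.0, -1.2, 3.7]
opening: 0.57
```

```bash
python3 -c "
from h import *
avg(3)"
```

```text
t 38.4 p [ 0.5806 -0.1799  0.0717] yawY -79.79 tool z [-0.e+00  1.e-04 -1.e+00] j [-0.501  0.655  0.983  1.898 -0.668  0.958 -0.596] F [ 1.36 -1.59  3.25] T [-0.568 -0.335  0.109] open 0.574
Tavg [-0.556 -0.364  0.084] Tz sd 0.02 Favg [ 1.64 -1.83  3.64]
```

Request:
send_rows(motion=[[0,0,0,0,0,-0.005],[0,0,0,0,0,-0.005],[0,0,0,0,0,-0.005],[0,0,0,0,0,-0.005],[0,0,0,0,0,-0.005],[0,0,0,0,0,-0.005],[0,0,0,0,0,0],[0,0,0,0,0,0],[0,0,0,0,0,0],[0,0,0,0,0,0]])

```text
time_s: 39.4
position: [0.5806, -0.1799, 0.0718]
orientation: [-0.0, 0.997, 0.081, 0.0]
wrist_force: [2.6, -2.6, 4.3]
opening: 0.571
```

```bash
python3 -c "
from h import *
avg(3)"
```

```text
t 39.5 p [ 0.5806 -0.1799  0.0717] yawY -80.68 tool z [ 0.  0. -1.] j [-0.503  0.657  0.986  1.898 -0.672  0.96  -0.609] F [ 2.77 -2.51  2.85] T [-0.71  -0.354  0.196] open 0.57
Tavg [-0.674 -0.384  0.16 ] Tz sd 0.039 Favg [ 2.29 -2.54  3.56]
```

Torque is up to 0.16 N m, at the snug value. One tiny step to confirm.

Request:
send_rows(motion=[[0,0,0,0,0,-0.004],[0,0,0,0,0,-0.004],[0,0,0,0,0,-0.003],[0,0,0,0,0,0],[0,0,0,0,0,0],[0,0,0,0,0,0],[0,0,0,0,0,0],[0,0,0,0,0,0],[0,0,0,0,0,0],[0,0,0,0,0,0]])

```text
time_s: 40.5
position: [0.5806, -0.1799, 0.0717]
orientation: [-0.0, 0.997, 0.078, 0.0]
wrist_force: [3.6, -1.4, 3.8]
opening: 0.567
```

```bash
python3 -c "
from h import *
avg(4)"
```

```text
t 40.65 p [ 0.5806 -0.1799  0.0718] yawY -81.01 tool z [ 1.e-04  0.e+00 -1.e+00] j [-0.504  0.658  0.988  1.898 -0.673  0.96  -0.613] F [ 1.68 -3.01  3.32] T [-0.709 -0.412  0.148] open 0.569
Tavg [-0.683 -0.448  0.138] Tz sd 0.015 Favg [ 2.64 -2.43  3.85]
```

Request:
send_rows(motion=[[0,0,0,0,0,-0.004],[0,0,0,0,0,-0.004],[0,0,0,0,0,-0.004],[0,0,0,0,0,-0.004],[0,0,0,0,0,0],[0,0,0,0,0,0],[0,0,0,0,0,0],[0,0,0,0,0,0],[0,0,0,0,0,0],[0,0,0,0,0,0]])

```text
time_s: 41.65
position: [0.5806, -0.1799, 0.0717]
orientation: [-0.0, 0.997, 0.074, 0.0]
wrist_force: [2.9, -3.1, 4.0]
opening: 0.568
```

```bash
python3 -c "
from h import *
avg(4)"
```

```text
t 41.8 p [ 0.5806 -0.1799  0.0717] yawY -81.49 tool z [ 0.e+00  1.e-04 -1.e+00] j [-0.505  0.659  0.99   1.899 -0.675  0.961 -0.62 ] F [ 2.53 -2.72  2.98] T [-0.734 -0.497  0.191] open 0.571
Tavg [-0.701 -0.499  0.153] Tz sd 0.027 Favg [ 2.43 -2.84  3.65]
```

Request:
send_rows(motion=[[0,0,0,0,0,-0.005],[0,0,0,0,0,-0.005],[0,0,0,0,0,-0.005],[0,0,0,0,0,-0.005],[0,0,0,0,0,0],[0,0,0,0,0,0],[0,0,0,0,0,0],[0,0,0,0,0,0],[0,0,0,0,0,0],[0,0,0,0,0,0]])

```text
time_s: 42.8
position: [0.5806, -0.1799, 0.0717]
orientation: [-0.0, 0.998, 0.069, 0.0]
wrist_force: [2.4, -2.4, 2.4]
opening: 0.572
```

```bash
python3 -c "
from h import *
avg(5)"
```

```text
t 43.0 p [ 0.5806 -0.1799  0.0717] yawY -82.09 tool z [ 0. -0. -1.] j [-0.507  0.661  0.993  1.899 -0.677  0.962 -0.629] F [ 2.71 -2.78  3.28] T [-0.694 -0.502  0.199] open 0.566
Tavg [-0.716 -0.527  0.197] Tz sd 0.014 Favg [ 2.59 -2.54  3.41]
```

Torque has risen steadily to 0.20 N m: snug, below the forcing limit. The turn is 1.69 rad in all and z is down 4.1 mm from the notches. Releasing.

Request:
send_rows(motion=[[0,0,0,0,0,0],[0,0,0,0,0,0],[0,0,0,0,0,0],[0,0,0,0,0,0],[0,0,0,0,0,0],[0,0,0,0,0,0],[0,0,0,0,0,0],[0,0,0,0,0,0],[0,0,0,0,0,0],[0,0,0,0,0,0]], jaw=0)

```text
time_s: 44.0
position: [0.5806, -0.1799, 0.0718]
orientation: [-0.0, 0.998, 0.069, 0.0]
wrist_force: [-1.0, 0.5, 0.0]
opening: 1.003
```

```bash
python3 -c "
from h import *
avg(2)
c=capture('wrist')['color'];cv2.imwrite('pics/w8.png',c)
s=capture('scene');a=cv2.resize(s['color'][220:340,220:380],(800,600),interpolation=cv2.INTER_CUBIC);cv2.imwrite('pics/s8.png',a)
"
```

```text
t 44.05 p [ 0.5806 -0.1799  0.0717] yawY -82.09 tool z [ 0.e+00  1.e-04 -1.e+00] j [-0.507  0.661  0.993  1.899 -0.677  0.962 -0.629] F [-0.57  0.29 -0.57] T [0.051 0.101 0.015] open 0.998
Tavg [0.009 0.134 0.005] Tz sd 0.011 Favg [-0.79  0.42 -0.26]
```

View pics/w8.png

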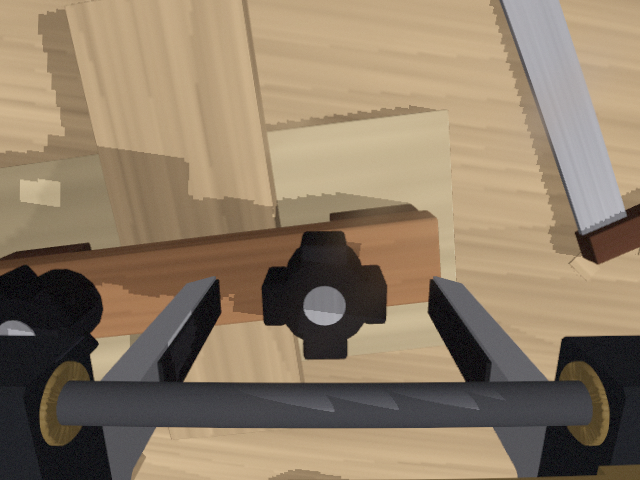

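View pics/s8.png

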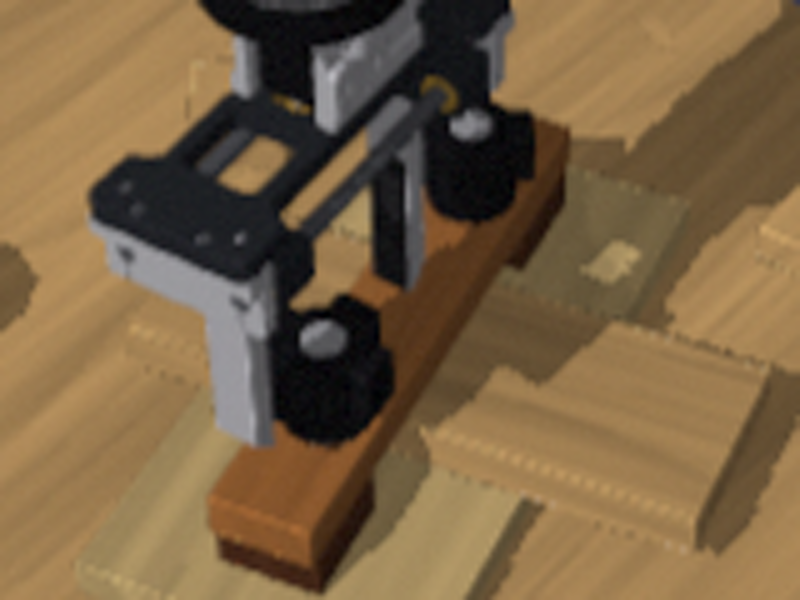

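The knob sits on the bar like its fitted neighbour, lobes still square to the jaws. There is time to spare, so I'll grip it afresh without the side load and verify it is tight.

Request:
send_rows(motion=[[0,0,0,0,0,0],[0,0,0,0,0,0],[0,0,0,0,0,0],[0,0,0,0,0,0],[0,0,0,0,0,0],[0,0,0,0,0,0],[0,0,0,0,0,0],[0,0,0,0,0,0],[0,0,0,0,0,-0.005],[0,0,0,0,0,-0.005]], jaw=1)

```text
time_s: 45.15
position: [0.5807, -0.18, 0.0717]
orientation: [0.0, 0.998, 0.066, 0.0]
wrist_force: [0.6, -1.9, -0.6]
opening: 0.572
```

```bash
python3 -c "
from h import *
avg(4)"
```

```text
t 45.3 p [ 0.5806 -0.18    0.0717] yawY -82.4 tool z [ 1.e-04 -1.e-04 -1.e+00] j [-0.507  0.661  0.994  1.899 -0.678  0.963 -0.633] F [ 0.97 -2.41 -0.95] T [-0.44  -0.05   0.198] open 0.572
Tavg [-0.394 -0.015  0.185] Tz sd 0.027 Favg [ 0.86 -1.65 -0.53]
```

A fresh grip turned just 0.3° gives 0.19 N m at once with no push, so it is snug and hard home. Letting go and rising.

Request:
send_rows(motion=[[0,0,0,0,0,0],[0,0,0,0,0,0],[0,0,0,0,0,0],[0,0,0,0,0,0],[0,0,0,0,0,0],[0,0,0,0,0,0],[0,0,0,0,0,0],[0,0,0,0,0,0],[0,0,0,0,0,0],[0,0,0.005,0,0,0]], jaw=0)

```text
time_s: 46.3
position: [0.5805, -0.1798, 0.0746]
orientation: [-0.0, 0.998, 0.066, -0.0]
wrist_force: [1.4, 0.6, 0.9]
opening: 1.001
```

Request:
send_rows(motion=[[0,0,0.01,0,0,0],[0,0,0.02,0,0,0],[0,0,0.03,0,0,0],[0,0,0.03,0,0,0],[0,0,0.03,0,0,0],[0,0,0.03,0,0,0],[0,0,0.03,0,0,0],[0,0,0.02,0,0,0],[0,0,0.01,0,0,0],[0,0,0,0,0,0]])

```text
time_s: 47.3
position: [0.5809, -0.1798, 0.2013]
orientation: [-0.0, 0.998, 0.066, 0.0]
wrist_force: [0.3, -0.5, -0.9]
opening: 1.001
```

```bash
python3 -c "
from h import *
avg(2)
c=capture('wrist')['color'];cv2.imwrite('pics/w9.png',c)
s=capture('scene');cv2.imwrite('pics/s9.png',s['color'])
"
```

```text
t 47.35 p [ 0.5806 -0.1797  0.2006] yawY -82.38 tool z [-0.e+00  2.e-04 -1.e+00] j [-0.617  0.533  1.149  1.787 -0.527  1.173 -0.742] F [-0.13  0.6  -0.3 ] T [-0.029  0.164  0.016] open 0.998
Tavg [-0.043  0.174  0.036] Tz sd 0.02 Favg [ 0.11  0.06 -0.61]
```

View pics/s9.png

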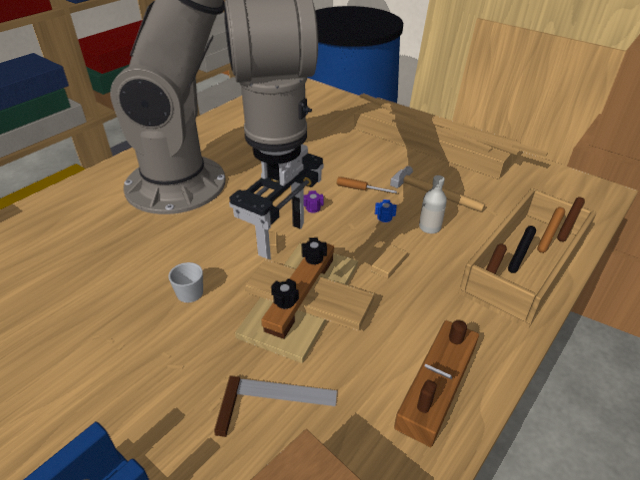

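View pics/w9.png

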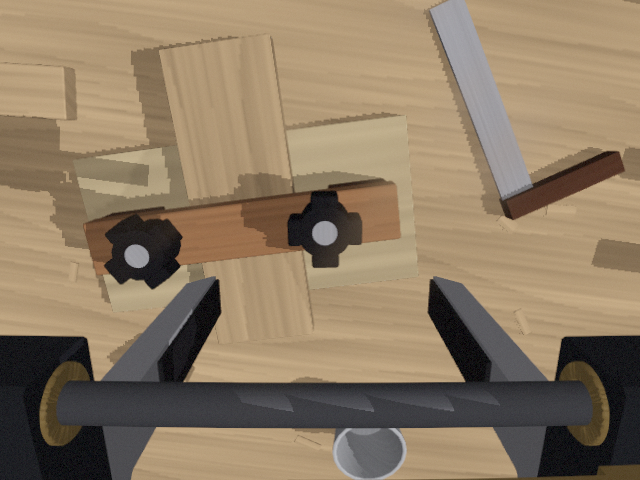

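Both knobs sit on the bar: scene (285,288) and (314,244), wrist (324,233) and (137,257). Everything else is where it was. One height check by rays, then I'll hand in.

```bash
python3 - <<'E'
from h import *
s=capture("scene");w=capture("wrist")
def cap(c,x,y,k):
    sub=c["color"][y-k:y+k,x-k:x+k].astype(int);m=((abs(sub[...,0]-sub[...,2])<30)&(sub[...,1]>80)).astype(np.uint8)
    n,l,st_,ce=cv2.connectedComponentsWithStats(m);i=1+np.argmax(st_[1:,4]);return ce[i]+[x-k,y-k],st_[i,4]
for a,b in (((285,288),(324,233)),((314,244),(137,257))):
    u,n=cap(s,*a,8);v,m=cap(w,*b,18);print(n,m,tri((s,u),(w,v)))
finish_job()
E
```

```text
53 503 (array([ 0.57980984, -0.17984344,  0.09983859]), [np.float64(0.0008334852125243036), np.float64(0.0008334852125243427)])
41 467 (array([ 0.54279657, -0.04258852,  0.0969732 ]), [np.float64(0.0006654223403191342), np.float64(0.0006654223403193182)])
the job is handed in; nothing more can be done
```

I put the knob on the bare stud, turned it backwards about 32° until it clicked in, then turned it forwards until it was snug on the bar. Then I let go, backed the arm clear and handed the job in at about 47.5 s.

- **Click:** it dropped 10 mm from where the pins rested on the rim, as specified.
- **Fully home:** it turned forwards about 1.70 rad, with torque rising smoothly to about 0.20 N m. I let go and took a fresh grip, and a further 0.3° met 0.19 N m at once. The peak stayed under the 0.3 N m forcing limit.
- **Height:** the hand sank 4.1 mm from the notches, against a nominal 4.5 mm. The rays put the knob's top at 99.8 mm, where 102 mm was expected. The already fitted knob read 97.0 mm by the same method, so the two readings differ by about 3 mm and this is only a rough check.
- **Other readings:** while I was finding where the pins touched the rim, the push briefly reached about 15 N, more than the 5 N suggested. I cut it to about 5 N before turning. During the last degrees of the first tightening there was up to 4 N of side load, and the fresh grip removed part of it.
- **Surroundings:** the last pictures showed the other objects apparently where they were, and nothing touching the knob.

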